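Seat the reel hubs and try the spring plate

ROBOT

A 6-joint arm with a two-finger parallel gripper is mounted at the origin on the work surface. World frame = base frame: x ahead of the robot, y to its left, z up, the work surface at z = 0. Lengths are in mm, angles in rad, forces in N, time in s.
With the tool pointing down it reaches from about 375 to 975 mm from the base axis. Payload 3.8 kg.
Tool frame: the origin (TCP) lies between the finger pads; the fingertips stand 11 mm ahead of it and the grasp point (between the pads) lies 8 mm behind it (tip_reach is the distance from the TCP to the fingertips, in mm); z points along the fingers, y is the line along which they close (so a half turn about z gives the same grasp; the last joint's range is limited). The gripper opens to 85 mm and grips with 20 to 120 N. Pads are 22 mm wide; open, the fingers measure 114 mm over their backs; the gripper's body (76 mm by 85 mm) begins 54 mm behind the grasp point. The pads swing forward as they close: fully open they stand 13 mm farther back than shut.
Start: joints at [-1.163, 0.264, 1.604, -0, 1.274, -0.037], TCP at [290.431, -609.317, 242.28] pointing down, gripper open.
Joint ranges: [-2.63, 2.63], [-0.94, 2.18], [0.31, 2.57], [-1.31, 4.45], [0, 2.66], [-2.55, 2.55]. Speed limits (rad/s): [2.57, 2.57, 3.14, 3.14, 3.14, 3.14].

INTERFACE

Orientations are given as a unit quaternion [x, y, z, w].
In Python, from rig import observe, grab_frame, finish_job, tip_reach gives the robot as it stands.
- The arm moves only by the tool jog_arm, never from a script. Its argument "increments" is a list that holds one entry, the list of rows, each a list of 7 numbers: the shift along the world's x, y, z in mm, then the turn, a rotation vector about the world's x, y, z in degrees, then the closure in counts, from 0 (fully open) to 255 (shut). In form: [[[dx, dy, dz, wx, wy, wz, gripper], ...]]. A call has 1 to 20 rows; each row shifts and turns the commanded pose from where the row before left it; what a row does not reach is not made up. A row lasts 1/12 s, in which the tool goes at most 41.7 mm and 7.16 degrees, less where a joint would pass 70% of its speed; a pose out of reach is approached as far as the arm can. A call is refused whole if a number of a shift passes 41.7 or a number of a turn 7.16, either way. A call with a gripper value outside its range is refused whole. The fingers move at their own pace and stop on an object; "force" is the grip in N (left out, the last holds). Time passes only in rows, so rows that do not move let the fingers close. It gives the time, the measured TCP pose, the force, the opening and the grip force at its end, in the units of the state.
- observe(): the state, without advancing time (a new reading comes with each control period).
- grab_frame(name): name is "side" or "top" or "wrist"; returns a dict with "pixels" (480x640x3 uint8, blue, green, red), "fovy" (degrees; the focal length in pixels is half the picture's height over the tangent of half this angle, whatever the lens; pixels are square), "cx", "cy" (the principal point, pixels), "world_from_camera" (4x4, takes a point from camera to world coordinates). Camera axes: x right, y up, looking along -z (the intrinsics and any distortion apply to the point x, -y, -z); pixel columns grow to the right and rows downward; lengths in mm; the calibration is good to about 2 mm. A picture is of the moment at which its call begins. There is no depth.
- finish_job(): hands the job in; it is judged then, once.
The state is a dict: "time": time; "joint_pos": joint angles; "dq": joint speeds; "joint_torque": joint torques, N m; "position": TCP position; "eef_rot": TCP orientation; "wrist_force": force on the tool from outside, world axes, zero at the start; "torque": the same for the moment, N m; "opening": finger opening in mm; "finger_force": force on a finger pad.
Only numpy, scipy, OpenCV 4.12 (cv2) and the standard library are available. Lean on these libraries where they do the work, as an engineer would, in place of code of your own. Each camera call takes 0.05 s, during which the arm holds its last target. There are 200 camera calls.

TASK

Finish fitting the tape transport with light fingertip presses from above: first press the wide white hub down onto its spindle until it is fully home, then press the narrow white hub down until it is fully home, and last press the raised free end of the chrome spring plate down a good way and let it spring back up. Touch the three strictly in that order, press gently, do not pinch or pull up anything, and leave all the loose things on the bench and deck where they are.

Things in the scene. Friction and masses are not known exactly. Their poses are not given: they have to be found in the camera images.
- deck: The tape transport: a grey box 200 x 270 x 45 mm (x, y, z of its frame), fixed to the bench on a 3 mm rubber mat. Origin at the centre of its underside; x points to its far edge, y to its left, z up. It may be turned up to 0.35 rad. It has fixed low parts up to 14 mm above its top: five black keys on its near (-x) edge, and a tape head and guide post behind them.
- wide_hub_top (a point): Centre of the upper face of the wide hub, a white nylon disc 64 mm in diameter and 16 mm high with a flat closed top; the hub stands on a vertical spindle on the left or the right half of the deck (it changes) and this point moves with it: 35 mm above the deck top when the hub stands proud, 27 mm when it is home (both hubs alike). Press here, pointing down.
- wide_hub (a joint): How far the wide hub is pushed down its spindle, in m: about 0 to 0.0015 at the start (standing 8 mm proud), 0.008 when fully home against its stop; negative if it is pulled up. It is held by friction: it moves at about 3 N and stays where it is left. Once it is home the spindle itself gives a little on a spring (from about 6 N, up to 6 mm at about 12 N), and comes back up on release. A press or squeeze of more than 20 N is too hard.
- narrow_hub_top (a point): Centre of the upper face of the narrow hub, the same white nylon and 16 mm high but 40 mm in diameter, on the other half of the deck, 124 to 166 mm from the wide one; this point moves with it.
- narrow_hub (a joint): How far the narrow hub is pushed down its spindle, in m; values, friction and force limit as for the wide hub.
- plate_tab (a point): The spot to press on the chrome spring plate: on its upper face, midway across, 10 mm from its raised free edge. The plate is 62 x 44 x 2 mm, hinged at its far edge on the far half of the deck, its free edge towards the keys (-x of the deck) raised about 0.2 rad; this point stands about 26 mm above the deck top and moves with the plate.
- plate (a joint): Angle of the spring plate, in rad: 0 at rest (raised), growing as its free end is pressed down, stop at 0.3. The tab spot is 52 mm from the hinge, so 6 mm of press is about 0.12 rad, which is a good press. A spring returns it; 0.12 rad takes about 4 N, the stop about 7 N. More than 20 N is too hard.
- pinch_roller: Loose bystander on the deck between the hubs, near the keys: black rubber roller 20 mm in diameter, 20 mm high, standing; origin under its centre.
- wand: Loose bystander: red plastic demagnetizer wand, 165 mm long, 24 mm thick, on the mat to the left of the deck; origin under its handle, x along it.
- screwdriver: Loose bystander: screwdriver 170 mm long on the mat at the left; x along it.
- cassette: Loose bystander: black cassette 64 x 102 x 12 mm on the mat at the far left; origin under its centre.
- gauge: Loose bystander: aluminium belt-sizing gauge, a strip 150 x 36 x 5 mm with five posts 10 mm high, on the mat to the right of the deck; origin under its centre.
- splicer: Loose bystander: aluminium splicing block 28 x 120 x 12 mm on the mat at the right; origin under its centre.
- jar: Loose bystander: small glass jar, 44 mm in diameter, 50 mm high, on the mat at the far right; origin under its centre.

How it is judged:
By the outcome, as a careful person would: the job done as asked, in the order asked, and still so for the second after the job is handed in, with the robot touching nothing.
It also fails if it takes over 43 s, if anything falls off the work surface, if the arm or the gripper's body presses on something with over 40 N, if the wrist force passes 120 N, or if a joint passes its speed limit or range.

## Working session

There is one attempt and no reset: what is moved stays moved. The work goes in short steps, Python scripts to look and compute and a tool call to move; the robot and the scene stay as the last step left them, time stands still between calls to the robot, and variables do not carry over. Pictures are saved under pics/ and viewed, at most 10 in all, crops included, and the job is handed in when it is done.

Besides the shell and the picture viewer there is one more tool, called after "Call:" as name(argument=value, ...) on one line, values as JSON. jog_arm: Moves the arm, as the interface text tells. Its arguments: {"type":"object","properties":{"increments":{"type":"array","items":{"type":"array","items":{"type":"array","items":{"type":"number"}}}},"force":{"type":"number"}},"required":["increments"]}

```bash
mkdir -p pics; ls; cat > h.py <<'E'
import numpy as np,cv2
from rig import observe,grab_frame,finish_job,tip_reach
def K(f):
    F=240/np.tan(np.radians(f["fovy"])/2); return F,f["cx"],f["cy"]
def ray(f,u,v):
    F,cx,cy=K(f); T=np.array(f["world_from_camera"])
    d=T[:3,:3]@np.array([(u-cx)/F,-(v-cy)/F,-1.]); return T[:3,3],d/np.linalg.norm(d)
def onplane(f,u,v,z):
    o,d=ray(f,u,v); return o+d*(z-o[2])/d[2]
def proj(f,p):
    F,cx,cy=K(f); T=np.array(f["world_from_camera"]); c=T[:3,:3].T@(np.array(p)-T[:3,3])
    return cx+F*c[0]/-c[2], cy-F*c[1]/-c[2]
def tri(rs):
    A=0;b=0
    for o,d in rs:
        P=np.eye(3)-np.outer(d,d); A=A+P; b=b+P@o
    x=np.linalg.solve(A,b); return x,[np.linalg.norm((np.eye(3)-np.outer(d,d))@(x-o)) for o,d in rs]
E
python3 - <<'E'
from h import *
import pickle
fs={n:grab_frame(n) for n in("top","side")}
pickle.dump(fs,open("f0.pkl","wb"))
for n,f in fs.items():
    cv2.imwrite(f"pics/{n}0.png",f["pixels"]); print(n,{k:v for k,v in f.items() if k!="pixels"})
print(observe(),tip_reach)
E
```

```text
pics
top {'fovy': 54.24592623536278, 'cx': 313.5465139442535, 'cy': 238.66180352998546, 'world_from_camera': array([[ 6.50861318e-03,  9.87219916e-01, -1.59230888e-01,
         4.06636377e+02],
       [-9.99974795e-01,  5.97379634e-03, -3.83718525e-03,
         5.42980928e+01],
       [-2.83693280e-03,  1.59251850e-01,  9.87233914e-01,
         1.12151975e+03],
       [ 0.00000000e+00,  0.00000000e+00,  0.00000000e+00,
         1.00000000e+00]])}
side {'fovy': 48.547140661127195, 'cx': 314.1220807769159, 'cy': 242.51645053596005, 'world_from_camera': array([[ 9.94993932e-01,  5.63278055e-02, -8.25484973e-02,
         4.88604363e+02],
       [-9.99136169e-02,  5.43469035e-01, -8.33461863e-01,
        -7.55001201e+02],
       [-2.08452557e-03,  8.37537215e-01,  5.46376306e-01,
         6.15200529e+02],
       [ 0.00000000e+00,  0.00000000e+00,  0.00000000e+00,
         1.00000000e+00]])}
{'time': 0.1, 'joint_pos': array([-1.16286961e+00,  2.64707929e-01,  1.60524887e+00,  1.84520945e-05,
        1.27372469e+00, -3.69275253e-02]), 'dq': array([ 6.40792059e-04, -1.28299441e-03, -3.98720255e-03, -3.59789045e-04,
        8.23037465e-04, -3.27712176e-05]), 'joint_torque': array([ 1.50329065e-04, -5.16706467e+01, -3.68589807e+01, -1.01823787e-04,
        6.31393574e-03, -1.92720267e-05]), 'position': array([ 290.19882863, -608.71296601,  241.0600521 ]), 'eef_rot': array([ 9.75364972e-01,  2.20594834e-01, -1.83961728e-04, -1.02812466e-03]), 'wrist_force': array([-0.11528094, -0.67191283, -0.12893793]), 'torque': array([0.06925031, 0.02546   , 0.01008239]), 'finger_force': 0.0, 'opening': 85.4668484346607} 11.0
```

```bash
sleep 1; ls pics
```

```text
side0.png
top0.png
```

View pics/top0.png

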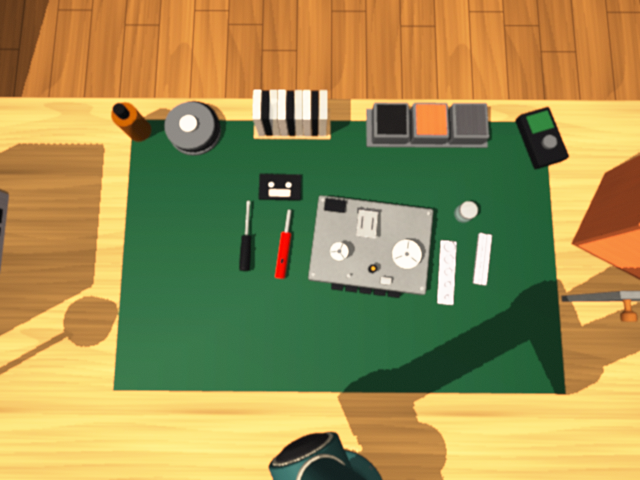

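View pics/side0.png

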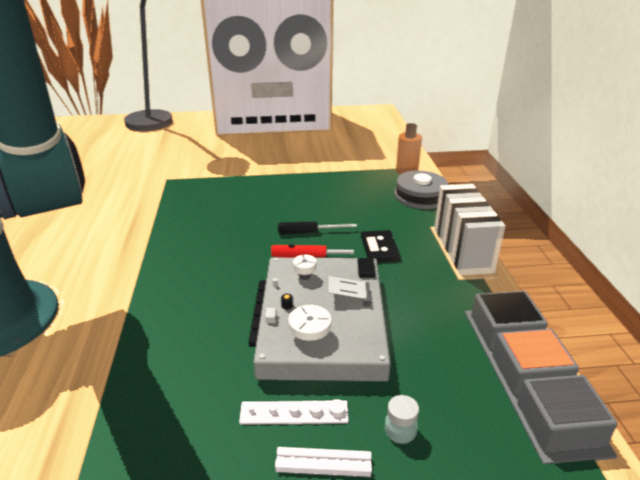

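The top view shows the wide hub at (407,254), the narrow hub at (340,251), the plate at (368,222) and the roller at (373,268). In the side view they are at (310,322), (305,265), (349,287) and (287,300).

```bash
python3 - <<'E'
from h import *
import pickle
fs=pickle.load(open("f0.pkl","rb"))
seeds={"top":dict(w=(407,254),n=(340,251)),"side":dict(w=(310,321),n=(305,265))}
R={}
for n,f in fs.items():
    p=f["pixels"]; m=(p.min(2)>205).astype(np.uint8)
    m=cv2.morphologyEx(m,cv2.MORPH_CLOSE,np.ones((5,5)))
    N,l,s,c=cv2.connectedComponentsWithStats(m)
    for k,(u,v) in seeds[n].items():
        i=np.bincount(l[v-6:v+7,u-6:u+7].ravel(),minlength=N); i[0]=0; i=i.argmax()
        cs=max(cv2.findContours((l==i).astype(np.uint8),0,1)[0],key=len)
        e=cv2.fitEllipse(cv2.convexHull(cs)); print(n,k,s[i],e)
        R[n,k]=e[0]
for k in"wn":
    print(k,tri([ray(fs[n],*R[n,k]) for n in fs]), onplane(fs["top"],*R["top",k],82))
print("plate tab guess",tri([ray(fs["top"],367,233),ray(fs["side"],333,291)]))
for c in[(320,197),(434,207),(427,293),(310,280)]: print(onplane(fs["top"],*c,48))
a=[cv2.resize(fs["top"]["pixels"][185:305,300:445],None,fx=4,fy=4,interpolation=2)]
cv2.imwrite("pics/c0.png",a[0])
E
```

```text
top w [392 240  29  29 653] ((406.12890625, 253.86614990234375), (28.158607482910156, 28.848705291748047), 136.03622436523438)
top n [330 242  18  19 262] ((338.491943359375, 250.96620178222656), (17.850204467773438, 18.105226516723633), 2.6525638103485107)
side w [288 305  43  29 976] ((309.3983459472656, 318.61676025390625), (28.86831283569336, 42.71706771850586), 88.4325942993164)
side n [293 255  24  14 238] ((304.26507568359375, 261.2177734375), (12.843748092651367, 23.1192684173584), 88.34748840332031)
w (array([ 541.20446293, -148.83407681,   81.54858134]), [np.float64(0.00440858802670412), np.float64(0.004408588026480784)]) [ 541.14160897 -148.74589812   82.        ]
n (array([546.56678604,   2.29057942,  81.04223895]), [np.float64(0.3111583933881423), np.float64(0.311158393388296)]) [546.75161137   2.34202993  82.        ]
plate tab guess (array([589.73479246, -63.88673235,  63.92866067]), [np.float64(1.3345139673435815), np.float64(1.334513967343674)])
[679.23570949  43.92272338  48.        ]
[ 656.68768734 -223.45914279   48.        ]
[ 456.04088399 -200.63675389   48.        ]
[483.91928637  65.96246009  48.        ]
```

View pics/c0.png

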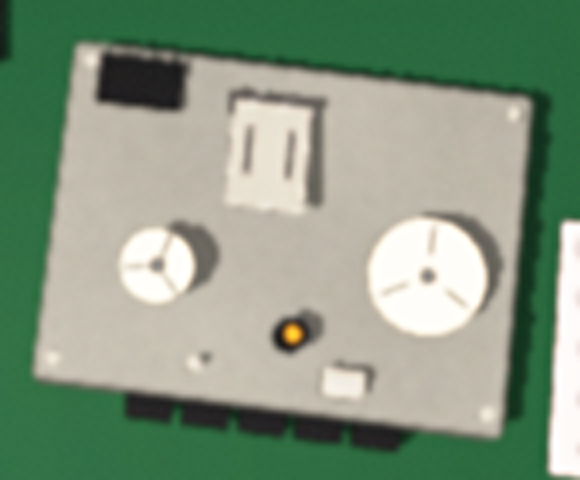

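The crop shows the wide hub (crop 428,275), the narrow hub (157,265), the plate with its free edge midpoint at (266,208), and the roller at (290,334). The triangulated hub tops are at z≈81.5, against about 82 expected. I'll shut the gripper and move above the wide hub.

Call:
jog_arm(increments=[[[14,25.5,-3,0,0,-1.8,255],[14,25.5,-3,0,0,-1.8,255],[14,25.5,-3,0,0,-1.8,255],[14,25.5,-3,0,0,-1.8,255],[14,25.5,-3,0,0,-1.8,255],[14,25.5,-3,0,0,-1.8,255],[14,25.5,-3,0,0,-1.8,255],[14,25.5,-3,0,0,-1.8,255],[14,25.5,-3,0,0,-1.8,255],[14,25.5,-3,0,0,-1.8,255],[14,25.5,-3,0,0,-1.8,255],[14,25.5,-3,0,0,-1.8,255],[14,25.5,-3,0,0,-1.8,255],[14,25.5,-3,0,0,-1.8,255],[14,25.5,-3,0,0,-1.8,255],[14,25.5,-3,0,0,-1.8,255],[14,25.5,-3,0,0,-1.8,255],[13,25.5,-3,0,0,-1.8,255],[0,0,0,0,0,0,255],[0,0,0,0,0,0,255]]])

```text
time: 1.77
position: [541.4, -148.9, 187.5]
eef_rot: [0.998, -0.059, -0.001, -0.0]
wrist_force: [0.3, -0.5, -0.3]
opening: -0.1
finger_force: 0.0
```

```bash
python3 - <<'E'
from h import *
import pickle
f=grab_frame("wrist"); pickle.dump((f,observe()),open("w1.pkl","wb")); cv2.imwrite("pics/w1.png",f["pixels"])
T=np.array(f["world_from_camera"]);print(T.round(3),f["fovy"])
o=observe();print({k:np.round(o[k],3) for k in("time","position","eef_rot","wrist_force","opening","joint_pos")})
for p in([541.2,-148.8,82],[546.6,2.3,82]): print(proj(f,p))
E
```

```text
[[-1.17000e-01  9.44000e-01  3.10000e-01  6.20566e+02]
 [-9.93000e-01 -1.11000e-01 -3.70000e-02 -1.58755e+02]
 [-1.00000e-03 -3.12000e-01  9.50000e-01  3.18824e+02]
 [ 0.00000e+00  0.00000e+00  0.00000e+00  1.00000e+00]] 68.56323748763032
{'time': np.float64(1.817), 'position': array([ 541.142, -149.851,  187.755]), 'eef_rot': array([ 0.998, -0.059, -0.001,  0.   ]), 'wrist_force': array([-1.114,  0.099,  0.722]), 'opening': np.float64(0.246), 'joint_pos': array([-3.140e-01,  9.200e-02,  1.908e+00, -1.000e-03,  1.142e+00,
        1.375e+00])}
(np.float64(323.7372879049508), np.float64(242.33436961817537))
(np.float64(114.81881843334222), np.float64(258.5502174941867))
```

View pics/w1.png

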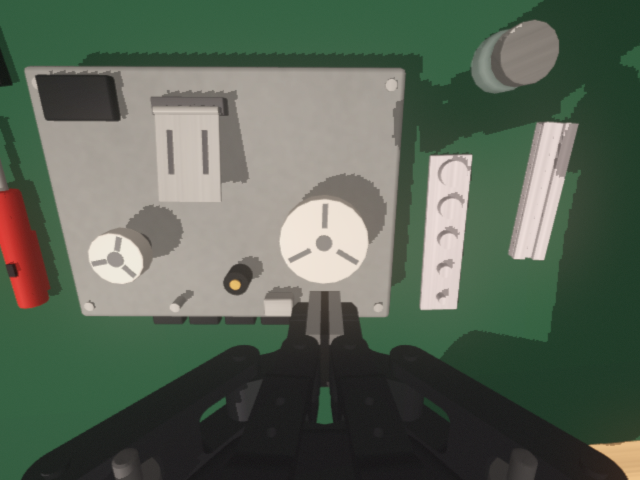

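The wrist view puts the wide hub at (324,242) against a predicted (323.7,242.3), and the narrow hub at (116,259) against (115,258.5), so the positions hold. The plate's free edge midpoint is at (190,201). Next I descend onto the wide hub.

```bash
python3 - <<'E'
from h import *
import pickle
fs=pickle.load(open("f0.pkl","rb")); f,o=pickle.load(open("w1.pkl","rb"))
t=fs["top"]
e,r=tri([ray(t,366.5,237),ray(f,190,201.5)]); print("edge",e,r, onplane(f,190,201.5,76), onplane(t,366.5,237,76))
h,r=tri([ray(t,369,209.8),ray(f,188,110)]); print("hinge",h,r,np.linalg.norm(e-h))
print("narrow",tri([ray(t,338.5,251),ray(fs["side"],304.3,261.2),ray(f,116,259)]))
print("tab",e+(h-e)*10/62)
E
```

```text
edge [580.01011539 -60.59282247  78.8646568 ] [np.float64(0.8034452605716281), np.float64(0.8034452605718634)] [580.19887705 -58.95913447  76.        ] [579.79822227 -61.33244398  76.        ]
hinge [641.90235587 -69.03079339  70.23916324] [np.float64(2.196719994988389), np.float64(2.1967199949885456)] 63.057496967204
narrow (array([546.34033434,   2.11658508,  81.29266365]), [np.float64(0.4609857266508568), np.float64(0.12024828853520114), np.float64(0.4040422260538639)])
tab [589.99273482 -61.95378552  77.47344816]
```

Call:
jog_arm(increments=[[[0,0.5,-20,0,0,0,255],[0,0,-20,0,0,0,255],[0,0,-20,0,0,0,255],[0,0,-20,0,0,0,255],[0,0,-8,0,0,0,255],[0,0,0,0,0,0,255],[0,0,0,0,0,0,255]]])

```text
time: 2.4
position: [541.0, -150.6, 100.3]
eef_rot: [0.998, -0.061, -0.0, -0.0]
wrist_force: [0.8, -0.3, -0.1]
opening: 0.0
finger_force: 0.0
```

Call:
jog_arm(increments=[[[0,1,-2,0,0,0,255],[0,0,-2,0,0,0,255],[0,0,-2,0,0,0,255],[0,0,-2,0,0,0,255],[0,0,-1,0,0,0,255],[0,0,0,0,0,0,255],[0,0,0,0,0,0,255]]])

```text
time: 2.98
position: [542.1, -149.0, 91.8]
eef_rot: [0.998, -0.06, 0.001, 0.0]
wrist_force: [0.7, -0.6, 2.5]
opening: 0.1
finger_force: 1.0
```

Contact is at about 2.5 N. I'll continue in small steps.

Call:
jog_arm(increments=[[[0,0,-1,0,0,0,255],[0,0,-1,0,0,0,255],[0,0,-1,0,0,0,255],[0,0,-1,0,0,0,255],[0,0,-1,0,0,0,255],[0,0,0,0,0,0,255],[0,0,0,0,0,0,255]]])

```text
time: 3.57
position: [541.5, -148.8, 86.2]
eef_rot: [0.998, -0.06, 0.0, -0.0]
wrist_force: [1.3, -1.3, 1.4]
opening: 0.1
finger_force: 1.2
```

Call:
jog_arm(increments=[[[0,0,-1,0,0,0,255],[0,0,-1,0,0,0,255],[0,0,0,0,0,0,255],[0,0,0,0,0,0,255]]])

```text
time: 3.9
position: [541.5, -148.8, 84.8]
eef_rot: [0.998, -0.06, 0.0, -0.0]
wrist_force: [0.1, -0.5, 6.5]
opening: -0.0
finger_force: 3.3
```

Call:
jog_arm(increments=[[[0,0,-1,0,0,0,255],[0,0,-1,0,0,0,255],[0,0,0,0,0,0,255],[0,0,0,0,0,0,255],[0,0,0,0,0,0,255]]])

```text
time: 4.32
position: [541.5, -148.8, 83.1]
eef_rot: [0.998, -0.06, 0.0, -0.0]
wrist_force: [-0.7, 0.8, 8.3]
opening: -0.2
finger_force: 4.0
```

The force rises to 8.3 N with spring give, so the wide hub is home. I'll lift and cross to the narrow hub.

Call:
jog_arm(increments=[[[0,0,-0.5,0,0,0,255],[0,0,3,0,0,0,255],[0,0,6,0,0,0,255],[0,0,20,0,0,0,255],[0,0,30,0,0,0,255],[0,0,40,0,0,0,255],[1,25,0,0,0,0,255],[1,25,0,0,0,0,255],[1,25,0,0,0,0,255],[1,25,0,0,0,0,255],[1,25,0,0,0,0,255],[0,26,0,0,0,0,255],[0,0,0,0,0,0,255],[0,0,0,0,0,0,255],[0,0,0,0,0,0,255]]])

```text
time: 5.57
position: [545.5, 2.0, 180.0]
eef_rot: [0.998, -0.06, -0.001, 0.0]
wrist_force: [0.1, -0.2, 0.8]
opening: -0.3
finger_force: 0.0
```

```bash
python3 - <<'E'
from h import *
f=grab_frame("wrist"); cv2.imwrite("pics/w2.png",f["pixels"])
s=grab_frame("top")
print(observe()["position"],proj(f,[546.3,2.1,81]))
for n,q in(("w",f),("t",s)):
    print(n,[[np.round(proj(q,[541.2,-148.8,z]),1) for z in (82,75)]])
    m=cv2.morphologyEx((q["pixels"].min(2)>200).astype(np.uint8),cv2.MORPH_CLOSE,np.ones((5,5)))
    for c in cv2.findContours(m,0,1)[0]:
        if cv2.contourArea(c)>200: print(np.round(cv2.fitEllipse(cv2.convexHull(c)),1) if 0 else cv2.fitEllipse(cv2.convexHull(c))[:2]) 
E
```

```text
[545.95470635   1.33583513 180.32709397] (np.float64(323.3973922304279), np.float64(244.0222012380853))
w [[array([545.4, 226.3]), array([539.4, 223.5])]]
((323.0377502441406, 243.96566772460938), (52.580570220947266, 55.5843505859375))
((611.6407470703125, 237.9473419189453), (44.702178955078125, 173.2547607421875))
((538.7359619140625, 222.10702514648438), (79.81820678710938, 97.16349029541016))
((112.572998046875, 47.441043853759766), (29.65958023071289, 80.93478393554688))
t [[array([406.2, 253.8]), array([405.6, 254.2])]]
((446.1046447753906, 277.7835998535156), (15.697071075439453, 88.33870697021484))
((410.2669372558594, 254.41758728027344), (17.535383224487305, 28.246183395385742))
((303.2455749511719, 104.68062591552734), (26.346206665039062, 30.408649444580078))
((277.6145324707031, 103.45626831054688), (18.22051429748535, 38.80553436279297))
```

View pics/w2.png

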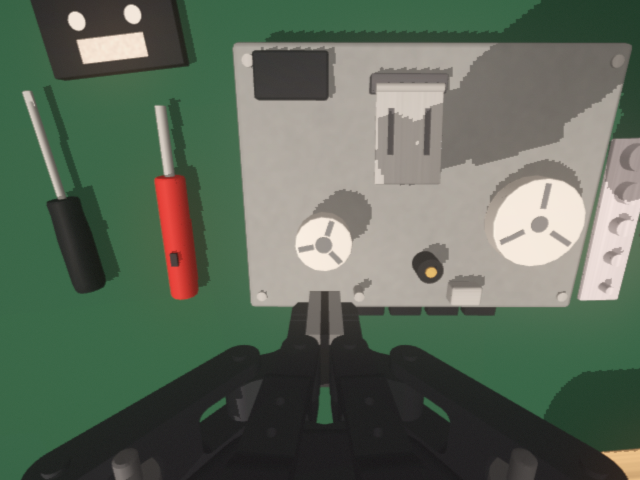

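In this view the wide hub is at (539,224), which matches z=75 (home). The narrow hub is at (323,244), on target, the plate edge midpoint is at (408,184), and the bystanders haven't moved. I'll descend onto the narrow hub.

Call:
jog_arm(increments=[[[0.5,0,-20,0,0,0,255],[0,0,-20,0,0,0,255],[0,0,-20,0,0,0,255],[0,0,-16,0,0,0,255],[0,0,-4,0,0,0,255],[0,0,0,0,0,0,255],[0,0,-2,0,0,0,255],[0,0,-2,0,0,0,255],[0,0,-2,0,0,0,255],[0,0,-2,0,0,0,255],[0,0,-1,0,0,0,255],[0,0,0,0,0,0,255],[0,0,0,0,0,0,255]]])

```text
time: 6.75
position: [547.6, 2.1, 92.4]
eef_rot: [0.998, -0.06, 0.001, 0.0]
wrist_force: [1.3, -0.9, 1.1]
opening: -0.1
finger_force: 0.9
```

Call:
jog_arm(increments=[[[0,0,-1,0,0,0,255],[0,0,-1,0,0,0,255],[0,0,-1,0,0,0,255],[0,0,-1,0,0,0,255],[0,0,-1,0,0,0,255],[0,0,0,0,0,0,255],[0,0,0,0,0,0,255]]])

```text
time: 7.33
position: [547.1, 2.2, 86.7]
eef_rot: [0.998, -0.06, 0.0, -0.0]
wrist_force: [1.6, 0.3, 1.4]
opening: -0.2
finger_force: 1.2
```

```bash
python3 - <<'E'
from h import *
f=grab_frame("wrist");q=f["pixels"]
E
```

Call:
jog_arm(increments=[[[0,0,-1,0,0,0,255],[0,0,-1,0,0,0,255],[0,0,-1,0,0,0,255],[0,0,-0.5,0,0,0,255],[0,0,0,0,0,0,255],[0,0,0,0,0,0,255],[0,0,0,0,0,0,255]]])

```text
time: 7.97
position: [547.1, 2.2, 84.0]
eef_rot: [0.998, -0.06, 0.0, -0.0]
wrist_force: [-1.4, -0.1, 7.3]
opening: -0.6
finger_force: 3.6
```

Call:
jog_arm(increments=[[[0,0,-1,0,0,0,255],[0,0,0,0,0,0,255],[0,0,0,0,0,0,255],[0,0,3,0,0,0,255],[0,0,6,0,0,0,255],[0,0,20,0,0,0,255],[0,0,30,0,0,0,255],[0,0,40,0,0,0,255],[14,-21,0,0,0,0,255],[14,-21,0,0,0,0,255],[15,-22,0,0,0,0,255],[0,0,0,0,0,0,255],[0,0,0,0,0,0,255],[0,0,0,0,0,0,255]]])

```text
time: 9.13
position: [588.6, -61.5, 180.0]
eef_rot: [0.998, -0.061, -0.002, -0.0]
wrist_force: [-0.2, -0.0, -0.3]
opening: 0.3
finger_force: 0.0
```

```bash
python3 - <<'E'
from h import *
import pickle
f=grab_frame("wrist"); cv2.imwrite("pics/w3.png",f["pixels"]); pickle.dump(f,open("w3.pkl","wb"))
print(observe()["position"],"tab",proj(f,[590,-62,75]),"edge",proj(f,[580,-60.6,77]))
for n,p in(("wide",[541.3,-148.8]),("narrow",[546.3,2.1])): print(n,[np.round(proj(f,p+[z]),1) for z in(82,75)])
E
```

```text
[588.57853815 -61.16119708 180.19745151] tab (np.float64(324.36723466724214), np.float64(240.07963409695734)) edge (np.float64(324.1148785582362), np.float64(254.44555925162305))
wide [array([451.9, 292.9]), array([448.7, 288.6])]
narrow [array([244.9, 309.2]), array([246.9, 304.5])]
```

View pics/w3.png

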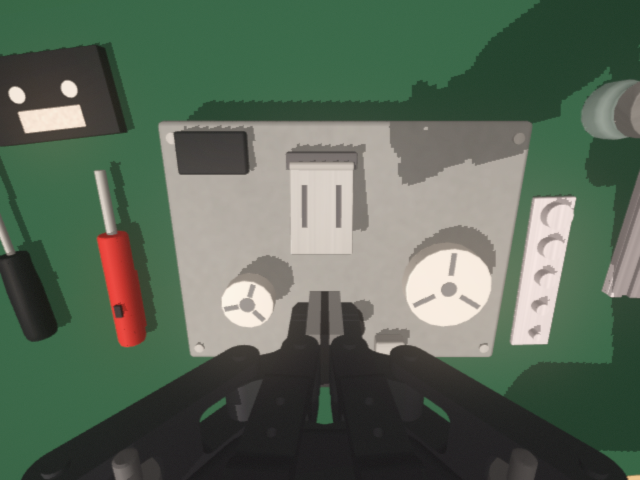

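The narrow hub at (247,304) matches home. The plate's free edge midpoint is at (321,254) against a predicted (324,254), close enough to press.

Call:
jog_arm(increments=[[[1.5,0,-20,0,0,0,255],[0,0.5,-20,0,0,0,255],[0,0,-20,0,0,0,255],[0,0,-16,0,0,0,255],[0,0,-6,0,0,0,255],[0,0,0,0,0,0,255],[0,0,-2,0,0,0,255],[0,0,-2,0,0,0,255],[0,0,-2,0,0,0,255],[0,0,-2,0,0,0,255],[0,0,-2,0,0,0,255],[0,0,0,0,0,0,255],[0,0,0,0,0,0,255]]])

```text
time: 10.27
position: [591.4, -61.4, 89.3]
eef_rot: [0.998, -0.06, -0.0, -0.0]
wrist_force: [-0.2, 0.1, 0.4]
opening: -0.1
finger_force: 0.0
```

Call:
jog_arm(increments=[[[0,0,-1,0,0,0,255],[0,0,-1,0,0,0,255],[0,0,-1,0,0,0,255],[0,0,-1,0,0,0,255],[0,0,0,0,0,0,255],[0,0,0,0,0,0,255]]])

```text
time: 10.77
position: [591.4, -61.4, 85.3]
eef_rot: [0.998, -0.06, -0.0, 0.0]
wrist_force: [-0.3, -0.3, 1.0]
opening: 0.1
finger_force: 0.5
```

Contact is at about z 86. I'll press on.

Call:
jog_arm(increments=[[[0,0,-1,0,0,0,255],[0,0,-1,0,0,0,255],[0,0,-1,0,0,0,255],[0,0,-1,0,0,0,255],[0,0,-1,0,0,0,255],[0,0,0,0,0,0,255],[0,0,0,0,0,0,255]]])

```text
time: 11.35
position: [591.2, -61.3, 80.2]
eef_rot: [0.998, -0.06, -0.0, -0.0]
wrist_force: [-1.1, -0.5, 3.7]
opening: 0.3
finger_force: 1.3
```

Call:
jog_arm(increments=[[[0,0,-1,0,0,0,255],[0,0,-1,0,0,0,255],[0,0,-1,0,0,0,255],[0,0,0,0,0,0,255],[0,0,0,0,0,0,255]]])

```text
time: 11.77
position: [591.3, -61.3, 77.3]
eef_rot: [0.998, -0.06, -0.0, -0.0]
wrist_force: [-2.1, 0.5, 3.5]
opening: -0.0
finger_force: 1.8
```

Call:
jog_arm(increments=[[[0,0,-1,0,0,0,255],[0,0,0,0,0,0,255],[0,0,0,0,0,0,255]]])

```text
time: 12.02
position: [591.4, -61.3, 76.3]
eef_rot: [0.998, -0.06, -0.0, 0.0]
wrist_force: [-2.0, -0.5, 3.6]
opening: 0.0
finger_force: 1.9
```

Call:
jog_arm(increments=[[[0,0,3,0,0,0,255],[0,0,4,0,0,0,255],[0,0,6,0,0,0,255],[0,0,20,0,0,0,255],[0,0,30,0,0,0,255],[0,0,40,0,0,0,255],[0,0,30,0,0,0,255],[-20,0,0,0,0,0,255],[-20,0,0,0,0,0,255],[-20,0,0,0,0,0,255],[0,0,0,0,0,0,255],[0,0,0,0,0,0,255],[0,0,0,0,0,0,255]]])

```text
time: 13.1
position: [531.9, -61.4, 209.6]
eef_rot: [0.998, -0.06, 0.001, 0.0]
wrist_force: [0.5, -0.8, 0.7]
opening: 0.3
finger_force: 0.0
```

```bash
python3 - <<'E'
from h import *
f=grab_frame("wrist"); s=grab_frame("side")["pixels"][225:385,235:405]
w=cv2.resize(f["pixels"],(400,300)); cv2.imwrite("pics/w4.png",np.hstack([f["pixels"][:,100:540][::1],cv2.resize(s,(340,480))])) 
print("edge",proj(f,[580,-60.6,77]))
for n,p in(("wide",[541.3,-148.8]),("narrow",[546.3,2.1])): print(n,[np.round(proj(f,p+[z]),1)-[100,0] for z in(82,75)])
E
```

```text
edge (np.float64(314.9817471110556), np.float64(169.88632888015746))
wide [array([337.7, 208.1]), array([334.9, 206. ])]
narrow [array([139.1, 225. ]), array([141.2, 222.6])]
```

View pics/w4.png

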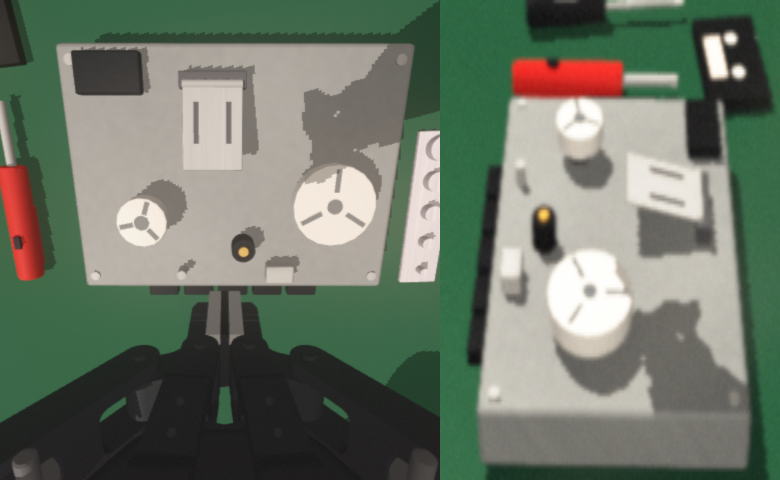

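Both hubs sit at their home positions, (335,207) and (142,222) in the crop. The plate has sprung back up, and the roller and other loose things haven't moved. I'm handing the job in.

```bash
python3 -c "
from rig import finish_job
print(finish_job())"
```

```text
the job is handed in; nothing more can be done
None
```

I pressed the wide hub home, then the narrow hub, then pushed the spring plate's free end down about 9–10 mm and let it spring back up; force readings stayed at about 8 N or less, the loose things in view hadn't moved in the last pictures, and I handed the job in at about 13 s.

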